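# Set the mixture screw of the generator's carburettor

### The job

Take the red dust cap off the carburettor and stand it upright on the bench, open side down. Turn the T-bar mixture screw that was under it gently clockwise until it just bottoms on its seat, without forcing it, then back it off a quarter turn and let go. Leave the loose screwdriver, spark plug and carton where they are.

Things in the scene. Friction and masses are not known exactly. Their poses are not given: they have to be found in the camera images.
- carb: Small aluminium carburettor on a blue stand plate, fixed to the bench; place and heading vary. Plate 130 x 100 x 10 mm (x, y, z), carburettor 100 x 66 mm and 79 mm high, then a round tower of radius 16 mm to 95 mm. Origin: centre of the plate's underside, z up. On the tower, on this axis, is a brass flange of radius 21 mm, its top 100 mm above the bench; the cap stands on it at the start.
- cap_mid (a point): Middle of the loose red plastic dust cap, a plain round cup 40 mm in diameter and 45 mm high, closed at the top and open below, 3 mm walls, 30 g. Point on its axis half-way up (22.5 mm over its rim); z points to its closed top. At the start it stands over the screw, on the brass flange; it lifts straight off by 40 mm.
- screw_bar (a point): Middle of the steel T-bar of the mixture screw: an upright flat bar 26 mm long (x), 10 mm thick (y), 30 mm high (z), on the vertical axis through the carburettor's origin, its middle 123 mm above the bench. A red line on top marks its +x end; its heading at the start is anything. Clockwise from above turns it in, with 0.05 N m of running friction.
- driver_blue: Loose bystander: blue-handled screwdriver lying on the bench to the right, 178 mm long.
- plug_carton: Loose bystander: blue carton 58 x 115 x 42 mm on the bench to the left.
- spark_plug: Loose bystander: spark plug 73 mm long lying on the bench at the front left.
- needle_foot (a point): Foot of the screw's needle, hidden inside the tower on the screw's axis; on its seat it is 90 mm above the bench, and it rises 1.9 mm a turn as the screw is turned out: too little to measure here. At the start the screw is 0.15 to 0.42 turn out. The quarter turn counts from first touch on the seat.
- needle_seat (a point): The needle's seat, hidden inside the tower 83 mm above the bench on the screw's axis. The bar's heading at which the screw bottoms differs each time and shows nowhere: feel for it. On the seat the torque on the bar rises 1.2 N m per rad of further turning and the seat sinks 1 mm per rad (too little to measure); 0.15 to 0.25 N m is lightly bottomed, over 0.4 N m does damage.

How it is judged:
By the outcome, as a careful person would: the job done as asked, in the order asked, and still so for the second after the job is handed in, with the robot touching nothing.
It also fails if it takes over 67 s, if anything falls off the work surface, if the arm or the gripper's body presses on something with over 40 N, if the wrist force passes 120 N, or if a joint passes its speed limit or range.

### The arm

A 6-joint arm with a two-finger parallel gripper is mounted at the origin on a cart in front of the work surface, level with it; the furniture and walls round the work are solid. World frame = base frame: x ahead of the robot, y to its left, z up, the work surface at z = 0. Lengths are in mm, angles in rad, forces in N, time in s.
With the tool pointing down it reaches from about 325 to 875 mm from the base axis. Payload 4.4 kg.
Tool frame: the origin (TCP) lies on the centre line of the jaws, within the pads' length; the fingertips stand ahead of it and the grasp point (between the pads) lies 6 mm ahead of it (ctrl.tcp_to_tips is the z of the fingertips in the tool frame, in mm); z points along the fingers, y is the direction in which the jaws open and shut (so a half turn about z gives the same grasp; the last joint's range is limited). The gripper opens to 85 mm and grips with 20 to 120 N. Pads are 22 mm wide; open, the fingers measure 114 mm over their backs; the gripper's body (76 mm by 85 mm) begins 54 mm behind the grasp point. The pads swing forward as they close: fully open they stand 13 mm farther back than shut.
Start: joints at [0.979, 0.207, 1.542, -0, 1.393, -0.15], TCP at [245.861, 519.788, 256.282] pointing down, gripper open.
Joint ranges: [-2.73, 2.73], [-0.86, 2.22], [0.23, 2.46], [-1.11, 4.25], [0.08, 2.63], [-2.82, 2.82]. Speed limits (rad/s): [2.79, 2.79, 3.14, 3.14, 3.14, 3.14].

### API

Orientations are given as a 3x3 rotation matrix whose columns are the frame's x, y, z axes.
In Python, from plant import ctrl, sensors, optics gives the robot as it stands. Calls block until the motion is done:
- ctrl.move_ptp(position, orientation): joint-space move of the TCP to a pose.
- ctrl.move_l(position, rot=None, vel=150, threshold=None): straight line of the TCP; rot=None keeps the orientation; vel is the mean speed in mm/s. With threshold (N) it stops when the force on the tool has changed by that much, and returns True; else False.
- ctrl.set_joints(angles): joint-space move.
- ctrl.gripper_to(opening, force=None): finger opening in mm; force is the grip in N (None keeps the last); returns when the fingers have stopped.
- ctrl.hold(seconds).
- ctrl.solve_ik(position, orientation): joint angles nearest the present ones, or None.
- sensors.read_state(): the state.
- optics.grab_frame(name): name is "scene" or "top"; returns (picture, depth): 384x512x3 uint8, red, green, blue; 384x512 float32, mm along the optical axis (not along the pixel's ray), 0 where there is no reading.
- optics.camera_params(name): a dict with "mtx" (3x3 intrinsics, pixels), "R" (3x3) and "t" (3): a world point X has camera coordinates R X + t. Camera axes: x right, y down, z forward; pixel columns grow to the right and rows downward; lengths in mm; the calibration is good to about 2 mm. A picture is of the moment at which its call begins. camera_params takes no time and is no camera call.
A pose or a line that the arm cannot do raises ctrl.MotionError and nothing moves.
- ctrl.finish_job(): hands the job in, once; it reports no verdict.
The state is a dict: "t": time; "q": joint angles; "qvel": joint speeds; "tau": joint torques, N m; "eef_pos": TCP position; "eef_rot": TCP orientation; "force": force on the tool from outside, world axes, zero at the start; "wrist_torque": the same for the moment, N m; "grip_width": finger opening in mm.
Only numpy, scipy, OpenCV 4.12 (cv2) and the standard library are available. Lean on these libraries where they do the work, as an engineer would, in place of code of your own. Each camera call takes 0.05 s, during which the arm holds its last target. There are 200 camera calls.

## Working session

There is one attempt and no reset: what is moved stays moved. The work goes in short steps, each a Python script; the robot and the scene stay as the last script left them, time stands still between calls to the robot, and variables do not carry over. Pictures are saved under pics/ and viewed, on a budget of 10 in all, crops included, one or two more only if the job needs it, and the job is handed in when it is done.

```bash
mkdir -p pics; ls; python3 - <<'E'
from plant import ctrl,sensors,optics
import cv2,numpy as np
s=sensors.read_state();print(s)
print(ctrl.tcp_to_tips)
for n in("scene","top"):
    im,d=optics.grab_frame(n);cv2.imwrite(f"pics/{n}0.png",im[:,:,::-1]);np.savez(f"{n}0.npz",im=im,d=d)
    p=optics.camera_params(n);print(n,p['mtx'].tolist(),(-p['R'].T@p['t']).round(0),p['R'].round(3).tolist())
E
```

```text
pics
{'t': 0.0, 'q': array([ 9.78518803e-01,  2.07412587e-01,  1.54297790e+00,  2.09530068e-05,
        1.39351041e+00, -1.50494174e-01]), 'qvel': array([ 0.00045871, -0.00072794,  0.00092003,  0.00121292,  0.00092832,
        0.00029676]), 'tau': array([ 2.46347054e-05, -3.83025062e+01, -2.91601503e+01, -5.71592864e-05,
        1.04740166e-02, -2.10738520e-06]), 'eef_pos': array([245.4424235 , 519.19657579, 255.11855953]), 'eef_rot': array([[-9.03988796e-01,  4.27554150e-01, -1.30569258e-03],
       [ 4.27555986e-01,  9.03986867e-01, -1.90356878e-03],
       [ 3.66450215e-04, -2.27906153e-03, -9.99997336e-01]]), 'force': array([-0.45029827,  0.44394911,  0.73720966]), 'wrist_torque': array([-0.00996949, -0.00197644,  0.03456248]), 'grip_width': 85.42243388470528}
25.0
scene [[385.8413591728014, 0.0, 258.61206285763484], [0.0, 385.8413591728014, 194.99710377075647], [0.0, 0.0, 1.0]] [-253.  536.  523.] [[-0.593, -0.805, 0.01], [-0.332, 0.233, -0.914], [0.733, -0.546, -0.405]]
top [[356.3373605122669, 0.0, 257.25051145897896], [0.0, 356.3373605122669, 191.3318542186225], [0.0, 0.0, 1.0]] [ 364.  -16. 1283.] [[0.002, -1.0, -0.023], [-0.993, 0.001, -0.12], [0.12, 0.023, -0.993]]
```

View pics/scene0.png

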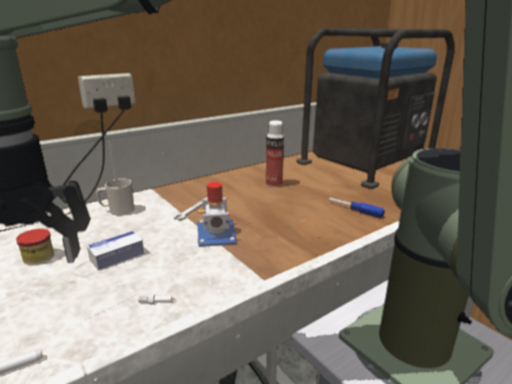

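View pics/top0.png

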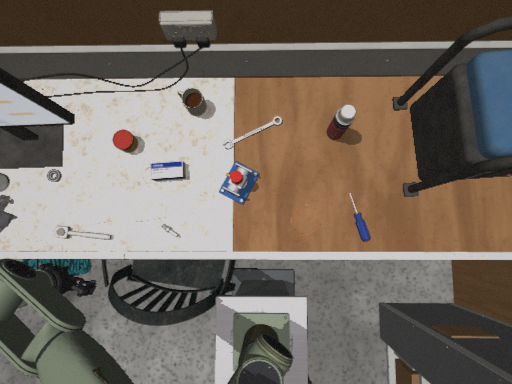

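The scene view shows the red cap on the carb at (215,192). In the top view it is at (237,178), with free bench to its right. I'll triangulate the cap next.

```bash
cat >h.py <<'E'
from plant import ctrl,sensors,optics
import cv2,numpy as np
from scipy.spatial.transform import Rotation as Ro
def ray(n,uv):
    p=optics.camera_params(n);d=p['R'].T@np.linalg.solve(p['mtx'],[uv[0],uv[1],1.]);return -p['R'].T@p['t'],d
def onz(n,uv,z):
    c,d=ray(n,uv);return c+d*(z-c[2])/d[2]
def red(im,box):
    h=cv2.cvtColor(im,cv2.COLOR_RGB2HSV);m=((h[...,0]<8)|(h[...,0]>172))&(h[...,1]>140)&(h[...,2]>60)
    k=np.zeros_like(m);x0,y0,x1,y1=box;k[y0:y1,x0:x1]=1;return m&k
def down(a): # jaw (tool y) heading a
    y=np.array([np.cos(a),np.sin(a),0]);z=np.array([0,0,-1.]);return np.c_[np.cross(y,z),y,z]
E
python3 - <<'E'
from h import *
for n,b in(("scene",(195,170,235,215)),("top",(220,160,255,195))):
    f=np.load(n+"0.npz");m=red(f['im'],b);v,u=np.nonzero(m)
    print(n,len(u),u.min(),u.max(),v.min(),v.max(),u.mean(),v.mean(),np.median(f['d'][m]))
    print(onz(n,(u.mean(),v.mean()),145 if n=="top" else 122.5))
    d=f['d'][m];c,_=ray(n,(0,0));P=np.array([ray(n,(a,e))[1]*q+c for a,e,q in zip(u,v,d)])
    print("depth pts",P.mean(0),P.max(0),P.min(0))
E
```

```text
scene 271 207 221 181 202 214.12177121771217 191.10332103321034 987.4632
[557.39403208  77.45097439 122.5       ]
depth pts [539.36981822  87.58858007 131.46383728] [571.28790778 535.72671838 522.58804481] [-253.21181285   60.26897681  100.74125121]
top 120 230 241 171 183 235.775 176.7 1153.4404
[549.15135145  79.58988171 145.        ]
depth pts [546.0503015   77.80397069 163.11111966] [ 567.9780611    98.54619518 1282.67040975] [364.15165916 -16.21323555 117.9526731 ]
```

```bash
python3 - <<'E'
from h import *
R=down(1.5)
X=[552,79.5]
ctrl.gripper_to(70,25)
ctrl.move_ptp(X+[230],R)
print(ctrl.move_l(X+[135],vel=120,threshold=8)); s=sensors.read_state();print(s['t'],s['eef_pos'],s['force'])
w=ctrl.gripper_to(20,25); s=sensors.read_state();print(s['t'],s['eef_pos'],s['force'],s['wrist_torque'],s['grip_width'],s['q'])
E
```

```text
False
3.2917 [552.77304753  79.58678082 135.85313715] [-0.6296027  -0.23165231  0.69668788]
3.6667 [552.87882292  79.47412816 136.21765304] [-0.08748196 -0.70091763  3.94945587] [0.06121959 0.05299225 0.01604687] 39.674201726035136 [-1.21903889e-02  2.98641910e-01  1.69384196e+00  2.96498485e-05
  1.14677852e+00 -1.51214259e+00]
```

```bash
python3 - <<'E'
from h import *
s0=sensors.read_state()['eef_pos']
X=[552,79.5]
ctrl.move_l(X+[225],vel=120)
ctrl.move_l([540,-75,150],vel=200)
ctrl.move_l([540,-75,55],vel=150)
print(sensors.read_state()['grip_width'],sensors.read_state()['eef_pos'])
print(ctrl.move_l([540,-75,34],vel=25,threshold=3))
s=sensors.read_state();print(s['t'],s['eef_pos'],s['force'])
ctrl.gripper_to(65); 
ctrl.move_l([540,-75,150],vel=200)
ctrl.move_l([450,-75,260],vel=250)
s=sensors.read_state();print(s['t'],s['eef_pos'],s['force'],s['grip_width'])
o=[]
for n,b in(("scene",(185,135,265,215)),("top",(205,140,305,220))):
    im,d=optics.grab_frame(n);np.savez(n+"1.npz",im=im,d=d)
    x0,y0,x1,y1=b;c=im[y0:y1,x0:x1,::-1];o.append(cv2.resize(c,(int(400/c.shape[0]*c.shape[1]) if n=="scene" else 400,400),interpolation=cv2.INTER_NEAREST) )
cv2.imwrite("pics/a1.png",np.hstack(o)[:, :800])
E
```

```text
39.57418181501638 [540.95050336 -74.95713502  55.88813875]
True
7.0667 [539.58322846 -74.92993803  36.20582567] [-0.72098845 -1.10515371  3.75811163]
8.875 [449.58325942 -74.79292092 258.43037103] [ 0.4950055   0.07428708 -0.62044385] 64.90306841972124
```

View pics/a1.png

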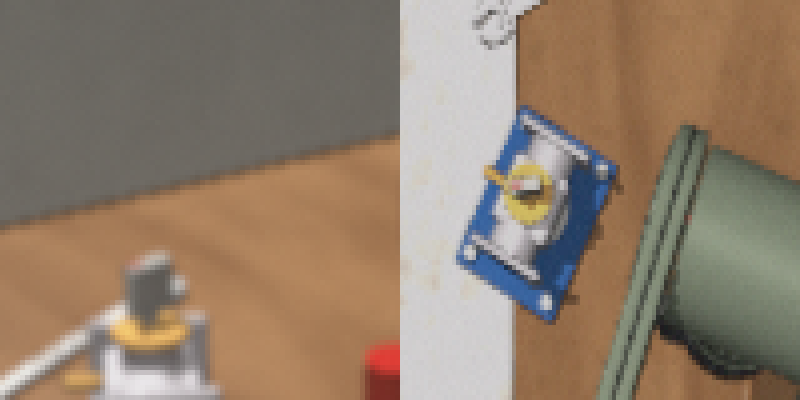

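The crop shows the T-bar exposed, with its long side roughly along world y and its red end on the +y side. The cap stands on the bench at the right. I'll measure the heading from depth and an enlarged crop.

```bash
python3 - <<'E'
from h import *
o=[]
for n,b in(("scene",(202,180,232,210)),("top",(222,165,252,195))):
    f=np.load(n+"1.npz");im,d=f['im'],f['d'];x0,y0,x1,y1=b
    o.append(cv2.resize(im[y0:y1,x0:x1,::-1],(400,400),interpolation=cv2.INTER_NEAREST))
    P=[];
    for v in range(y0,y1):
        for u in range(x0,x1):
            if d[v,u]>0:
                c,r=ray(n,(u,v));p=c+r*d[v,u]
                if 115<p[2]<150 and np.hypot(p[0]-552,p[1]-79)<30:P.append(np.r_[p,u,v,im[v,u]])
    P=np.array(P);T=P
    print(n);print(T.round(0).astype(int)[:60])
    h=cv2.cvtColor(im,cv2.COLOR_RGB2HSV);m=(h[...,0]>18)&(h[...,0]<32)&(h[...,1]>150);k=np.zeros_like(m);k[y0:y1,x0:x1]=1
    v,u=np.nonzero(m&k);print("yel",u.min(),u.max(),v.min(),v.max())
cv2.imwrite("pics/a2.png",np.hstack(o))
E
```

```text
scene
[[557  72 139 216 185 183 156 134]
 [554  70 139 217 185 181 155 134]
 [556  81 138 213 186 184 150 129]
 [554  79 138 214 186 189 167 151]
 [551  78 139 215 186 192 177 164]
 [549  76 140 216 186 190 178 165]
 [550  72 138 217 186 184 172 159]
 [549  70 138 218 186 170 151 134]
 [555  90 138 210 187 170 126 101]
 [551  90 139 211 187 180 133 113]
 [552  86 138 212 187 189 148 133]
 [552  83 137 213 187 191 165 153]
 [548  83 139 214 187 190 179 170]
 [551  78 136 215 187 181 176 168]
 [550  76 136 216 187 169 165 158]
 [549  73 136 217 187 158 153 146]
 [550  70 135 218 187 146 135 125]
 [552  92 137 210 188 163 131 116]
 [547  92 139 211 188 175 143 133]
 [549  88 137 212 188 176 147 139]
 [548  86 137 213 188 170 153 147]
 [551  81 135 214 188 160 155 148]
 [551  78 133 215 188 145 142 137]
 [551  75 133 216 188 128 126 121]
 [549  74 133 217 188 116 113 109]
 [549  70 132 218 188 114 105  96]
 [553  92 133 210 189 144 128 118]
 [549  91 135 211 189 149 137 131]
 [546  90 135 212 189 142 131 125]
 [552  84 132 213 189 128 120 115]
 [548  83 133 214 189 116 112 107]
 [548  80
[... 529 characters left out ...]
 212 191 100  98  94]
 [548  86 128 213 191  95  92  87]
 [551  81 126 214 191  95  91  87]
 [549  79 126 215 191  94  90  85]
 [551  76 125 216 191  93  89  84]
 [546  75 126 217 191  94  90  85]
 [552  69 122 218 191 108 104  99]
 [554  91 124 210 192 131 117 105]
 [548  92 127 211 192 113 109 104]
 [545  91 127 212 192 101  98  93]
 [548  86 125 213 192  97  93  89]
 [547  84 125 214 192  95  91  87]
 [548  80 124 215 192  95  90  86]
 [549  77 123 216 192  94  90  85]]Traceback (most recent call last):
  File "<stdin>", line 15, in <module>
    return umr_minimum(a, axis, None, out, keepdims, initial, where)
ValueError: zero-size array to reduction operation minimum which has no identity
```

```bash
python3 - <<'E'
from h import *
f=np.load("scene1.npz");im,d=f['im'],f['d'];P=[]
for v in range(187,198):
    for u in range(207,221):
        if d[v,u]>0:
            c,r=ray("scene",(u,v));p=c+r*d[v,u]
            if 112<p[2]<134 and im[v,u].max()<118 and np.hypot(p[0]-552,p[1]-79)<22:P.append(p)
P=np.array(P);x,y,w,z=cv2.fitLine(P[:,:2].astype(np.float32),cv2.DIST_HUBER,0,.01,.01).ravel()
print(len(P),"face heading deg",np.degrees(np.arctan2(y,x)),w,z)
f=np.load("top1.npz");im=f['im'];o=cv2.resize(im[165:195,222:252,::-1],(600,600),interpolation=cv2.INTER_NEAREST)
cv2.imwrite("pics/a3.png",o)
h=cv2.cvtColor(im,cv2.COLOR_RGB2HSV);m=np.zeros(im.shape[:2],bool);m[165:195,222:252]=((h[...,0]>15)&(h[...,0]<35)&(h[...,1]>110))[165:195,222:252]
v,u=np.nonzero(m);print("yel",u.min(),u.max(),v.min(),v.max())
E
```

```text
60 face heading deg -83.797554 548.63916 80.60916
yel 226 242 173 184
```

View pics/a3.png

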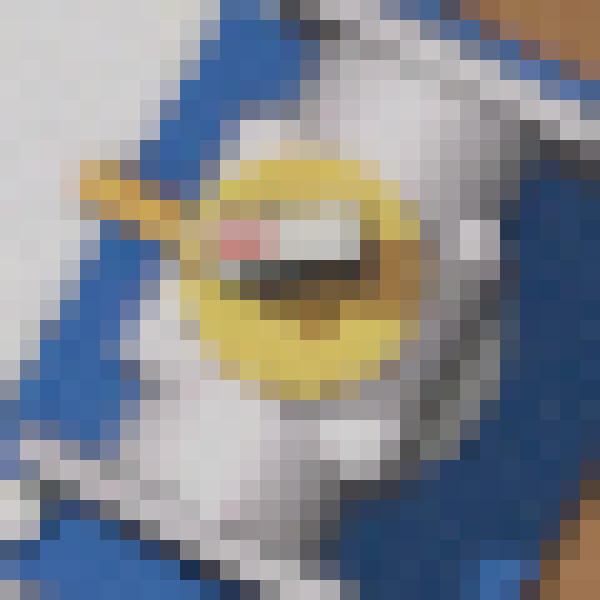

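The top crop shows the bar centre at about (236.5,176.3), the flange centre at about (236.8,178.5), and the bar tilted about 8° from world y. Both estimates agree, giving a bar heading of about 97.5°. Next I'll grip the bar.

```bash
python3 - <<'E'
from h import *
a=onz("top",(236.75,178.5),100);b=onz("top",(236.5,176.3),138);print(a,b)
X=[(a[0]+b[0]+2*551.5)/4,(a[1]+b[1]+2*79.5)/4];print(X)
R=down(0.13)
ctrl.gripper_to(45,30)
ctrl.move_ptp(X+[215],R)
print(ctrl.move_l(X+[131],vel=100,threshold=6)); s=sensors.read_state();print(s['t'],s['eef_pos'],s['force'],s['wrist_torque'],s['q'])
ctrl.gripper_to(0,35);s=sensors.read_state();print(s['t'],s['eef_pos'],s['force'],s['wrist_torque'],s['grip_width'],s['q'])
E
```

```text
[550.33463211  80.04050019 100.        ] [551.60376619  77.82556677 138.        ]
[np.float64(551.2345995747692), np.float64(79.2165167389873)]
False
11.8167 [551.92339205  79.19876318 131.76154414] [ 1.23703874 -0.22266477  0.08098805] [0.00428424 0.00888337 0.03167584] [-1.26828344e-02  3.03089400e-01  1.69866440e+00 -2.96788098e-05
  1.13825682e+00 -1.42694521e-01]
12.2167 [552.49017412  79.37176777 131.9150272 ] [2.50643521 0.25866621 0.51817336] [ 0.12239594 -0.38630145 -0.05199404] 9.764223466934038 [-1.25707325e-02  3.03063710e-01  1.69833120e+00  4.18568174e-04
  1.13696687e+00 -1.42659341e-01]
```

```bash
cat >turn.py <<'E'
from h import *
import time
def tz():
    v=[]
    for _ in range(4):
        s=sensors.read_state();v.append(s['wrist_torque'][2]);ctrl.hold(.02)
    return np.mean(v)
E
python3 - <<'E'
from turn import *
q=sensors.read_state()['q'].copy();q0=q.copy();np.save("q0.npy",q0)
t0=sensors.read_state()['t'];L=[];w=tz();step=np.radians(3)
for i in range(90):
    if q[5]>2.75 or sensors.read_state()['t']-t0>25: print("limit");break
    q[5]+=step if w<.11 else np.radians(1)
    ctrl.set_joints(q);w=tz();s=sensors.read_state()
    L.append([s['t'],q[5],s['q'][5],w,*s['force']])
    if w>.2:break
    if i==6 and s['t']-t0>5: print("slow");break
L=np.array(L);np.save("L.npy",L);print(L.round(3))
E
```

```text
[[ 1.2600e+01 -9.0000e-02 -9.1000e-02  5.1000e-02  1.7490e+00  9.1200e-01
  -5.0400e-01]
 [ 1.2917e+01 -3.8000e-02 -3.9000e-02  3.4000e-02  1.3610e+00  1.2070e+00
  -1.8900e-01]
 [ 1.3233e+01  1.4000e-02  1.3000e-02  8.0000e-03  1.9510e+00 -3.3900e-01
   6.0600e-01]
 [ 1.3550e+01  6.7000e-02  6.5000e-02  3.7000e-02  1.5180e+00  8.8500e-01
   1.0210e+00]
 [ 1.3867e+01  1.1900e-01  1.1800e-01  6.1000e-02  1.2870e+00  7.0300e-01
   1.8700e-01]
 [ 1.4183e+01  1.7100e-01  1.7000e-01  7.5000e-02  5.2300e-01  4.5600e-01
   1.6050e+00]
 [ 1.4500e+01  2.2400e-01  2.2200e-01  2.9000e-02  1.1120e+00  6.3600e-01
   1.7110e+00]
 [ 1.4817e+01  2.7600e-01  2.7500e-01  4.5000e-02  8.9000e-01  1.2300e+00
   1.6960e+00]
 [ 1.5133e+01  3.2900e-01  3.2700e-01  5.2000e-02  4.3800e-01  9.0700e-01
   1.5990e+00]
 [ 1.5450e+01  3.8100e-01  3.7900e-01  5.5000e-02 -4.6500e-01  1.5230e+00
   3.7970e+00]
 [ 1.5767e+01  4.3300e-01  4.3200e-01  5.1000e-02 -3.7300e-01  1.6050e+00
   2.1310e+00]
 [ 1.6083e+01  4.8600e-01  4.8400e-01  4.0000e-02  3.0700e-01  1.7360e+00
   1.9860e+00]
 [ 1.6400e+01  5.3800e-01  5.360
[... 3095 characters left out ...]
1  2.3710e+00  2.3690e+00  2.1000e-02 -2.9310e+00  5.1600e+00
   4.4220e+00]
 [ 2.7800e+01  2.4230e+00  2.4210e+00  3.7000e-02 -2.7320e+00  4.7420e+00
   4.0490e+00]
 [ 2.8117e+01  2.4750e+00  2.4730e+00  1.1600e-01 -2.5780e+00  6.1910e+00
   3.9170e+00]
 [ 2.8433e+01  2.4930e+00  2.4910e+00  1.4100e-01 -2.5510e+00  5.2700e+00
   3.7660e+00]
 [ 2.8750e+01  2.5100e+00  2.5080e+00  1.6500e-01 -2.7800e+00  5.7320e+00
   3.3970e+00]
 [ 2.9067e+01  2.5280e+00  2.5250e+00  1.7800e-01 -2.9460e+00  5.2800e+00
   4.3670e+00]
 [ 2.9383e+01  2.5450e+00  2.5430e+00  1.8800e-01 -2.6220e+00  6.0340e+00
   3.6680e+00]
 [ 2.9700e+01  2.5630e+00  2.5600e+00  2.5200e-01 -2.2440e+00  6.5280e+00
   3.9000e+00]]
```

```bash
python3 - <<'E'
from turn import *
L=np.load("L.npy");f=L[-6:];base=L[:-6,3].mean();qc=np.mean(f[:,2]-(f[:,3]-base)/1.2);print("base",base,"contact q6",qc)
q=sensors.read_state()['q'].copy();T=qc-np.pi/2
for a in np.linspace(q[5],T,4)[1:]:
    q[5]=a;ctrl.set_joints(q)
for _ in range(2):
    ctrl.hold(.2);q[5]+=T-sensors.read_state()['q'][5];ctrl.set_joints(q)
ctrl.hold(.2);s=sensors.read_state();print(T,s['q'][5],tz(),s['force'],s['eef_pos'])
y=s['eef_rot'][:,1];print("bar heading exp",np.degrees(np.arctan2(y[1],y[0]))+90)
ctrl.gripper_to(30);s=sensors.read_state();print(s['force'],s['wrist_torque'])
p=s['eef_pos'];ctrl.move_l([p[0],p[1],215],vel=100)
ctrl.move_ptp([420,-150,300],down(.5));s=sensors.read_state();print(s['t'],s['q'])
o=[]
for n,b in(("scene",(195,175,245,225)),("top",(225,160,265,200))):
    im,d=optics.grab_frame(n);np.savez(n+"2.npz",im=im,d=d);cv2.imwrite(f"pics/{n}2.png",im[:,:,::-1])
    x0,y0,x1,y1=b;o.append(cv2.resize(im[y0:y1,x0:x1,::-1],(400,400),interpolation=cv2.INTER_NEAREST))
cv2.imwrite("pics/b1.png",np.hstack(o))
f=np.load("scene2.npz");im,d=f['im'],f['d'];P=[]
for v in range(182,198):
    for u in range(203,225):
        if d[v,u]>0:
            c,r=ray("scene",(u,v));x=c+r*d[v,u]
            if 112<x[2]<134 and np.hypot(x[0]-552,x[1]-79)<16:P.append(x)
P=np.array(P);x,y,w,z=cv2.fitLine(P[:,:2].astype(np.float32),cv2.DIST_HUBER,0,.01,.01).ravel()
print(len(P),"face heading",np.degrees(np.arctan2(y,x)))
E
```

```text
base 0.04660367778312118 contact q6 2.4111682447914453
0.8403719179965488 0.8403805040123745 -0.05637806690680924 [-3.97374264  1.41778392  5.39950738] [552.33567339  79.58019149 131.878112  ]
bar heading exp 41.128701781822386
[0.30766474 0.65447336 0.05666647] [ 0.00584144 -0.00075996 -0.00706421]
35.65 [-5.37070750e-01 -1.09618172e-01  1.78209254e+00  1.81092693e-04
  1.46977019e+00 -1.03709375e+00]
77 face heading 39.26321
```

View pics/b1.png

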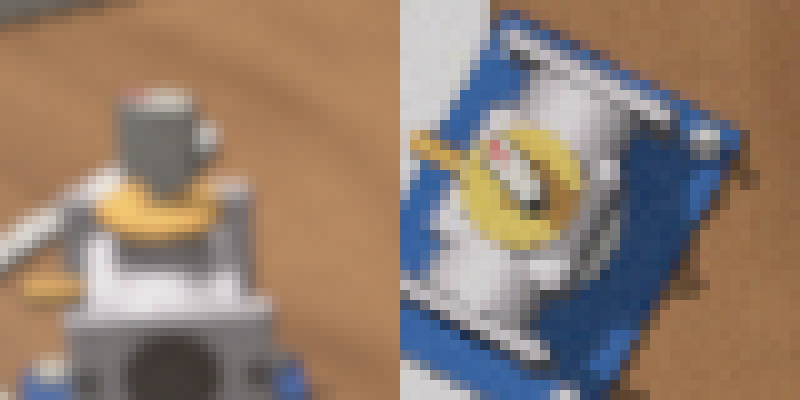

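View pics/scene2.png

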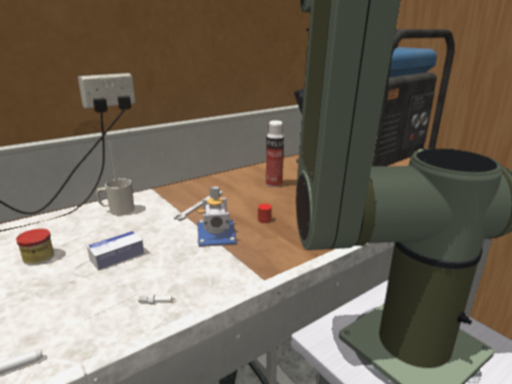

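The bar's red end is at heading about 40°, as expected, and the cap stands upright at (265,213) in the scene view. The carton and plug haven't moved. Handing in.

```bash
python3 - <<'E'
from plant import ctrl
print(ctrl.finish_job())
E
```

```text
the job is handed in; nothing more can be done
None
```

The job is done and handed in at about 36 s of the 67 s allowed, with the arm clear of everything.

- **Cap:** I lifted it off the carburettor and set it open side down on the bench at about (540, −75) mm. The last scene picture shows it standing upright.
- **Seating the screw:** I turned the T-bar clockwise about 155°. First touch on the seat came at a last-joint angle of 2.411 rad, found by extrapolating the torque rise. I stopped at a reading of about 0.25 N m, or about 0.23 N m with the noise smoothed out. That includes about 0.05 N m of running friction, so it was well under 0.4 N m.
- **Backing off:** I turned it back to 0.840 rad, a quarter turn from first touch, then let go.

**Checks:**
- **Bar heading:** the camera gave 39.3° after release and the arm 41.1°. I put the difference down to camera noise.
- **First touch:** torque noise was about ±0.02 N m, so the touch angle is good to about 1°.
- **Bystanders:** in the last scene picture the carton and spark plug are where they were. The arm hid the screwdriver in that picture, so I did not check it afterwards, but the arm worked well clear of it.

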